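# Close the tin keeper on the tea tin and do up its wing nut

### The arm

A 7-joint arm with a two-finger parallel gripper is mounted at the origin on a cart in front of the work surface, level with it; the furniture and walls round the work are solid. World frame = base frame: x ahead of the robot, y to its left, z up, the work surface at z = 0. Lengths are in m, angles in rad, forces in N, time in s.
With the tool pointing down it reaches from about 0.425 to 0.925 m from the base axis. Payload 6.8 kg.
Tool frame: the origin (TCP) lies at the very end of the fingers, on their centre line; the grasp point (between the pads) lies 19 mm behind it; z points along the fingers, y is the line along which they close (so a half turn about z gives the same grasp; the last joint's range is limited). The gripper opens to 85 mm and grips with 20 to 120 N. Pads are 22 mm wide; open, the fingers measure 114 mm over their backs; the gripper's body (76 mm by 85 mm) begins 54 mm behind the grasp point. The pads swing forward as they close: fully open they stand 13 mm farther back than shut.
Start: joints at [-1.254, 0.477, 0.022, 1.555, -0.011, 1.109, -0.083], TCP at [0.278, 0.615, 0.231] pointing down, gripper open.
Joint ranges: [-2.96, 2.96], [-0.34, 2.1], [-1.41, 1.46], [0.24, 2.44], [-1.37, 4.51], [0.17, 1.92], [-2.96, 2.96]. Speed limits (rad/s): [2.39, 2.39, 3.14, 3.14, 3.14, 3.14, 3.14].

### API

Orientations are given as a unit quaternion [w, x, y, z].
In Python, from station import bot gives the robot as it stands.
- The arm moves only by the tool apply_moves, never from a script. Its argument "deltas" is a list of rows, each a list of 3 entries, a list of its own where there are three numbers: the closure, from 0 (fully open) to 1 (shut), then the shift along the tool's x, y, z in units of 0.2 m (1.0 is 0.2 m), then the turn about the tool's z in units of 2 pi rad (1.0 is 2 pi rad). A call has 1 to 12 rows; each row is the pose to reach, as a shift and turn from the pose commanded when the call began, along the tool's axes at that moment, turning the shorter way round; what a row does not reach only later rows make up. A row lasts 1/10 s, in which the tool goes at most 50 mm and 8.59 degrees, less where a joint would pass 70% of its speed; a pose out of reach is approached as far as the arm can. A call with a number of a shift or a turn outside -1 to 1 is refused whole. A call with a gripper value outside its range is refused whole. The fingers move at their own pace and stop on an object; "squeeze" is the grip in N (left out, the last holds). Time passes only in rows, so rows that repeat a pose let the fingers close. It gives the time, the measured TCP pose, the force, the opening and the grip force at its end, in the units of the state.
- bot.get_obs(): the state, without advancing time (a new reading comes with each control period).
- bot.read_camera(name): name is "scene" or "top" or "wrist"; returns a dict with "color" (420x560x3 uint8, red, green, blue), "intrinsics" (3x3 intrinsics, pixels), "pose" (4x4, takes a point from camera to world coordinates); the wrist camera has in their place "hand_eye" (4x4, takes a point from camera to tool coordinates, whose origin is the TCP and whose axes are the flange's). Camera axes: x right, y down, z forward; pixel columns grow to the right and rows downward; lengths in m; the calibration is good to about 2 mm. A picture is of the moment at which its call begins: read the wrist's pose just before it. There is no depth.
- bot.hand_in(): hands the job in; it is judged then, once.
Trained networks look in a picture, given as the dict that the camera call returned (one of the last four; its "shot" number tells which), for a name from the list of things; names that differ only in an ending like _2 or _b are one class to them, and where a whole thing is asked for, a point or a joint stands for the part that bears it (a point fixed in the world has none). Each returns a list of dicts, best first, with "confidence" (0 to 1); they miss things now and then, are a little off and sometimes report something else, mostly with a low value. They report only what shows in the picture. A call takes as long as a camera call. They do not tell look-alikes from the thing itself.
- bot.look_for(picture, target): "point" ([x, y, z] in m, in world coordinates, good to about 4 mm: the middle of the surface that is visible of it).
The state is a dict: "t": time; "q": joint angles; "joint_vel": joint speeds; "joint_torque": joint torques, N m; "eef_pos": TCP position; "tool_rot": TCP orientation; "contact_force": force on the tool from outside, world axes, zero at the start; "torque": the same for the moment, N m; "gripper_width": opening from 0.0 (shut) to 1.0 (fully open); "grasp_force": force on a finger pad.
Only numpy, scipy, OpenCV 4.12 (cv2) and the standard library are available. Lean on these libraries where they do the work, as an engineer would, in place of code of your own. Each camera call takes 0.05 s, during which the arm holds its last target. There are 200 camera calls.

### The job

Push the blue face of the slide with a fingertip until the tea tin stands snug between it and the end wall, then do up the loose wing nut: stroke its wings round clockwise with the fingertips, again and again, until it is fully home and turns no further. Only push: do not pinch or lift anything, do not touch the tin itself, and leave the milk pot, the soap and the sink plug where they are.

Things in the scene. Friction and masses are not known exactly. Their poses are not given: they have to be found in the camera images.
- keeper: Grey metal tin keeper fixed on the worktop, 104 x 308 x 58 mm. Origin: on the worktop under its middle; +y runs along the slide's track to the tin and end wall, +x to the back rail (far from the robot), z up. Base plate x -48..48, y -160..25 mm, 6 mm thick, with guide strips 12 mm high at x = -34 and 34. Back rail: inner face x = 48 mm, 58 mm high, whole length. Nut axis at x 0, y -90 mm.
- lip_edge (a point): Middle of the near edge of the back rail's lip, on its top, at x 24, y -90, z 58 mm in the keeper's frame. The lip is a plate (x 24..54, y -145..-35, z 54..58 mm) over the far side of the wing nut: the wings pass under it, a finger does not, so fingers must work the nut from the near side and come back for each stroke. Axes as the keeper's.
- end_wall (a point): Middle of the end wall's inner face, at x 0, y 140, z 25 mm in the keeper's frame; the wall is x -40..52 mm, 50 mm high. The tin is pushed against it. Axes as the keeper's.
- slide (a joint): Travel (m) of the slide along the keeper's +y, 0 (drawn back) to 0.065. Tin snug against the end wall: about 0.052 to 0.054. Starts at 0 to 0.015. Friction 3 N; it stays where it is left. A slotted steel plate lying flat in the track, top 11 mm above the worktop, carries at its end a blue upright face 60 mm wide (x -30..30), 6 mm thick, top 60 mm above the worktop.
- slide_back (a point): Middle of the back of the slide's blue face, the side to push on: it looks along the keeper's -y, to the wing nut. 45 mm above the worktop. Axes as the keeper's. Moves with the slide; at joint value s it is at y = 15 mm + s in the keeper's frame.
- wing_nut (a joint): Angle (rad) of the wing nut on its upright stud; grows as it turns clockwise seen from above (is done up). 0 to 5.6; 5.6 = fully home, a hard stop, the red-tipped wing then points along the keeper's +y, to the tin. At value q the red wing is 5.6 - q rad counterclockwise of that. Starts at 0.3 to 1.9. Takes 0.05 N m (2 N on a wing), stays where left, does not rise or sink.
- nut_axis (a point): Point on the nut's axis, 37 mm above the worktop. Turns with the nut: x along the red-tipped wing, z up. Two upright wings along +x (outer half red) and -x (all black), each reaching 40 mm from the axis, 8 mm thick, 25 to 49 mm above the worktop (z -12..12 here); between them a black hub of radius 10 to 12 mm, top 40 mm above the worktop.
- nut_red_tip (a point): Outer end of the red wing, 40 mm from the nut's axis, 37 mm above the worktop.
- tea_tin: Loose green round tea tin with a knob on its lid, body 66 mm across, 88 mm high, about 0.25 kg, upright on the worktop between the slide's blue face and the end wall. Origin: centre of its underside, at about y = 107 mm in the keeper's frame once it is against the end wall.
- creamer: Small white milk pot, 39 mm across, 21 mm high, loose beside the keeper; leave alone. Origin: centre of its underside.
- soap: White wrapped bar of soap, 16 x 40 x 26 mm, loose beside the keeper; leave alone. Origin: centre of its underside.
- sink_plug: Round grey rubber sink plug with a knob, 45 mm across, 30 mm high, loose beside the keeper; leave alone. Origin: centre of its underside.
Things that resemble listed ones, but are neither listed nor needed, are in the scene too. There is more than one size of the tea_tin; the one meant has the size given above.

How it is judged:
On the way, in this order (a step that is already met when the one before it is completed fails the run):
1. the slide holds the tin snug against the end wall, the nut not yet home (value of joint slide above 0.0495 m and y of tea_tin in the frame of keeper between 0.101 and 0.112 m and x of tea_tin in the frame of keeper between -0.02 and 0.02 m and height (world z) of tea_tin below 0.006 m and angle between tea_tin's own z axis and vertical below 0.08 rad), for 0.2 s.
2. the wing nut is fully home (value of joint wing_nut above 5.4 rad), for 0.2 s.
At the end, for the whole second after the job is handed in: The slide stands at 0.0495 m or more with the tin upright on the worktop between its face and the end wall (at most about 4 mm of play), the wing nut is within 0.2 rad of fully home, the tin is at rest, and milk pot, soap and sink plug are within 20 mm of where they stood (all of step 1 and value of joint wing_nut above 5.4 rad and linear speed of tea_tin below 0.01 m/s and distance of each of creamer, soap, sink_plug from where it was at the start of the episode below 0.02 m); the robot touches nothing.
It fails at once if the tin is lifted or tipped (height (world z) of tea_tin above 0.012 m or angle between tea_tin's own z axis and vertical above 0.25 rad).
It fails at once if the tin itself is touched by the fingers (contact force between the fingers and tea_tin above 0.5 N).
It fails at once if the wing nut is pinched between the fingers (x of the grasp point in the frame of nut_axis between -0.045 and 0.045 m and y of the grasp point in the frame of nut_axis between -0.005 and 0.005 m and z of the grasp point in the frame of nut_axis below 0.024 m and contact force between the fingers and keeper above 0.5 N).
It fails at once if the slide's face is pinched between the fingers (x of the grasp point in the frame of slide_back between -0.035 and 0.035 m and y of the grasp point in the frame of slide_back between -0.002 and 0.009 m and z of the grasp point in the frame of slide_back below 0.027 m and contact force between the fingers and keeper above 0.5 N).
It fails at once if a bystander is shifted or lifted (distance of any of creamer, soap, sink_plug from where it was at the start of the episode above 0.02 m).
It also fails if it takes over 54 s, if anything falls off the work surface, if the arm or the gripper's body presses on something with over 40 N, if the wrist force passes 120 N, or if a joint passes its speed limit or range.

## Working session

There is one attempt and no reset: what is moved stays moved. The work goes in short steps, Python scripts to look and compute and a tool call to move; the robot and the scene stay as the last step left them, time stands still between calls to the robot, and variables do not carry over. Pictures are saved under pics/ and viewed, at most 10 in all, crops included, and the job is handed in when it is done.

Besides the shell and the picture viewer there is one more tool, called after "Call:" as a command line: name --argument value ..., lists and objects as JSON in quotes. apply_moves: Moves the arm, as the interface text tells. Its arguments: {"type":"object","properties":{"deltas":{"type":"array","items":{"type":"array"}},"squeeze":{"type":"number"}},"required":["deltas"]}

```bash
mkdir -p pics; python3 - <<'E'
from station import bot
import cv2
o=bot.get_obs();print(o)
for n in("scene","top"):
    p=bot.read_camera(n);cv2.imwrite(f"pics/{n}0.png",p["color"][:,:,::-1])
    print(n,p["intrinsics"].tolist(),p["pose"].round(4).tolist())
    for t in("keeper","slide_back","nut_axis","nut_red_tip","tea_tin","creamer","soap","sink_plug","lip_edge","end_wall"):
        try:print(t,[(d["point"],round(d["confidence"],2)) for d in bot.look_for(p,t)])
        except Exception as e:print(t,e)
E
```

```text
{'t': 0.0, 'q': array([-1.25407113,  0.47780331,  0.02232928,  1.55648736, -0.01150882,
        1.10928537, -0.08308741]), 'joint_vel': array([ 1.39818432e-04,  7.12464655e-04,  1.14828011e-03, -8.72033331e-05,
        3.75306051e-04, -1.54422857e-03,  9.69713250e-04]), 'joint_torque': array([-1.96009762e-05, -5.96441996e+01,  1.60779655e+00, -2.81193388e+01,
        1.24402007e-02,  9.46081826e-03,  3.67146527e-06]), 'eef_pos': array([0.27796515, 0.61444266, 0.23030819]), 'tool_rot': array([-1.33603474e-04,  2.10799647e-01,  9.77528848e-01, -9.18068490e-04]), 'contact_force': array([ 0.05967716,  0.90169017, -0.68478567]), 'torque': array([-0.03037126,  0.01982456, -0.01340094]), 'grasp_force': 0.0, 'gripper_width': 1.0041272086508553}
scene [[474.83657868109896, 0.0, 278.81582598214123], [0.0, 474.83657868109896, 215.99959485752268], [0.0, 0.0, 1.0]] [[-0.5933, -0.423, 0.6849, -0.0515], [-0.8049, 0.321, -0.499, 0.4079], [-0.0088, -0.8474, -0.531, 0.5292], [0.0, 0.0, 0.0, 1.0]]
keeper [([0.568, 0.0207, 0.0158], 0.58)]
slide_back [([0.5411, 0.0536, 0.0103], 0.79)]
nut_axis [([0.5412,
[... 650 characters left out ...]
 [0.005, -0.1945, -0.9809, 0.9344], [0.0, 0.0, 0.0, 1.0]]
keeper [([0.5622, 0.0117, 0.0129], 0.82)]
slide_back [([0.5551, 0.0297, 0.0077], 0.95)]
nut_axis [([0.5405, -0.0257, 0.0406], 0.55)]
nut_red_tip [([0.5421, -0.028, 0.0471], 0.63)]
tea_tin [([0.4205, -0.0596, 0.0532], 0.83), ([0.5558, 0.1405, 0.0814], 0.72), ([0.4118, -0.189, 0.102], 0.57)]
creamer [([0.4562, 0.0644, 0.0196], 0.68), ([0.5629, 0.0122, 0.0111], 0.62)]
soap [([0.5286, -0.1444, 0.0251], 0.51)]
sink_plug [([0.541, -0.0312, 0.0441], 0.62), ([0.4644, 0.1624, 0.0161], 0.58)]
lip_edge [([0.5522, 0.142, 0.0824], 0.72), ([0.5629, 0.0122, 0.0127], 0.59)]
end_wall [([0.5653, 0.0129, 0.0107], 0.96), ([0.5394, -0.0277, 0.044], 0.34)]
```

View pics/top0.png

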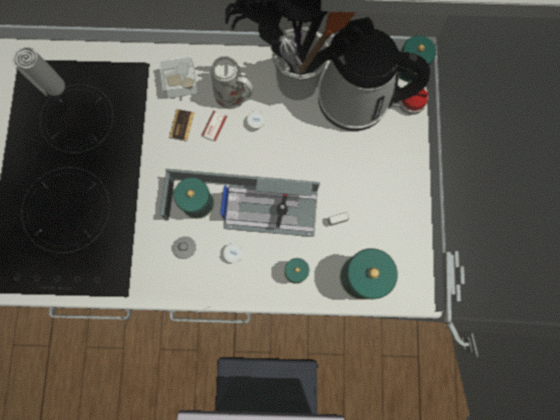

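View pics/scene0.png

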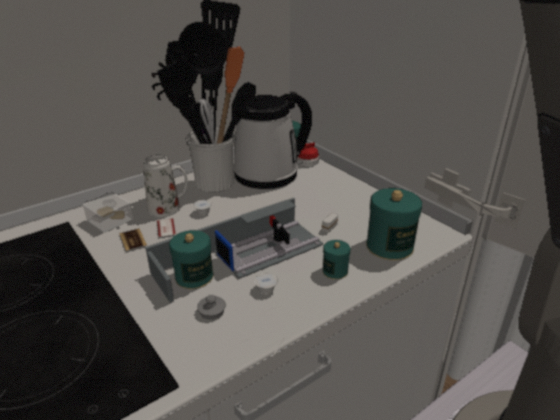

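Top view: keeper with back rail from (168,175) to (318,187), tin between wall and blue face at (193,197), blue face (225,200), nut (283,207). There are three green tins: (193,197), the small one at (297,270) and the large one at (372,273). The one in the keeper, about 66 mm across, is the one meant. Next an enlarged crop.

```bash
python3 - <<'E'
import cv2
i=cv2.imread("pics/top0.png")[160:250,150:330]
i=cv2.convertScaleAbs(cv2.resize(i,None,fx=4.4,fy=4.4,interpolation=cv2.INTER_CUBIC),alpha=1.7,beta=15)
cv2.imwrite("pics/c0.png",i)
E
```

```text
(no output)
```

View pics/c0.png

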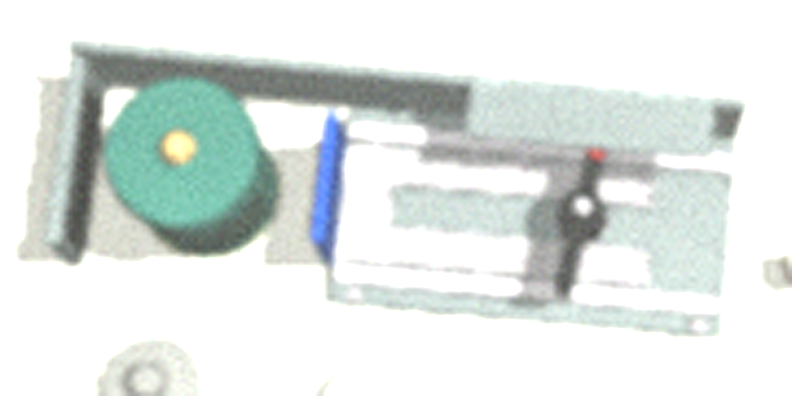

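The crop confirms the tin in the keeper (body about 66 mm). The blue face is at crop (325,190), the hub at (582,210), the red tip at (597,153) under the lip side, and the black wing at (565,292). Now I fit the keeper pose.

```bash
cat >k.py <<'E'
import numpy as np
from station import bot
def ray(p,uv,z):
    K,T=p["intrinsics"],p["pose"]
    d=T[:3,:3]@np.linalg.solve(K,[*uv,1.]);return T[:3,3]+d*(z-T[2,3])/d[2]
E
python3 - <<'E'
from k import *
from scipy.optimize import least_squares
p=bot.read_camera("top")
c=lambda a,b:np.array([150+(a+.5)/4.4-.5,160+(b+.5)/4.4-.5])
M=[((-48,-160,6),c(717,333)),((-48,25,6),c(328,298)),((54,148,58),c(73,43)),((24,-35,58),c(468,138)),((54,-160,58),c(742,103)),((-40,148,50),c(48,247)),((-40,140,50),c(72,255))]
P=np.array([m[0] for m in M])/1e3
W=np.array([ray(p,m[1],m[0][2]/1e3) for m in M])[:,:2]
def tf(v,q): 
    C,S=np.cos(v[2]),np.sin(v[2]); return v[:2]+np.atleast_2d(q)[:,:2]@np.array([[C,S],[-S,C]])
r=least_squares(lambda v:(tf(v,P)-W).ravel(),[.56,.02,0],loss="soft_l1",f_scale=.003)
v=r.x;print("keeper",v,np.degrees(v[2]));print(((tf(v,P)-W)*1e3).round(1))
C,S=np.cos(v[2]),np.sin(v[2]);inv=lambda w:(np.array([[C,S],[-S,C]])@(w[:2]-v[:2])*1e3).round(1)
for n,uv,z in[("hub",(582,210),.04),("red",(597,153),.045),("blk",(567,290),.045),("tinknob",(178,147),.1),("tintop",(181,153),.088),("face",(332,112),.06),("face2",(318,240),.06)]:
    print(n,inv(ray(p,c(*uv),z)))
for n,k in[("nut",(0,-90)),("pushstart",(0,-20))]:print(n,tf(v,np.array(k)/1e3))
np.save("v.npy",v)
E
```

```text
keeper [ 0.55173984  0.05790911 -0.05323381] -3.0500728855102968
[[-2.1 -4.5]
 [-3.5 -0.7]
 [ 0.9  2.3]
 [-0.   0.2]
 [ 3.6 -4.2]
 [-0.9  1.2]
 [ 2.   4.2]]
hub [ -0.6 -88.5]
red [ 25.1 -93.1]
blk [-38.6 -84.7]
tinknob [-0.6 84.2]
tintop [-0.3 85.1]
face [30.4 26.1]
face2 [-28.   26.3]
nut [[ 0.54695106 -0.0319634 ]]
pushstart [[0.55067567 0.03793744]]
```

Call:
apply_moves --deltas '[[1,[-1,-0.85,0],0],[1,[-1,-0.85,0],0],[1,[-1,-0.85,0],0],[1,[-1,-0.85,0],0],[1,[-1,-0.85,0],0],[1,[-1,-0.85,0],0]]' --squeeze 40

```text
t: 1.75
eef_pos: [0.3937, 0.3715, 0.2316]
tool_rot: [0.001, 0.215, 0.977, -0.001]
contact_force: [-0.4, 0.7, 0.5]
gripper_width: 0.002
grasp_force: 0.0
```

Call:
apply_moves --deltas '[[1,[-1,-0.85,0],0],[1,[-1,-0.85,0],0],[1,[-1,-0.85,0],0],[1,[-1,-0.85,0],0],[1,[-1,-0.85,0],0],[1,[-1,-0.85,0],0]]'

```text
t: 2.35
eef_pos: [0.5047, 0.1345, 0.2318]
tool_rot: [0.001, 0.215, 0.977, -0.001]
contact_force: [0.6, -0.2, 1.1]
gripper_width: -0.002
grasp_force: 0.0
```

Call:
apply_moves --deltas '[[1,[-0.41,-0.34,0],-0.077],[1,[-0.41,-0.34,0.1],-0.077],[1,[-0.41,-0.34,0.3],-0.077],[1,[-0.41,-0.34,0.5],-0.077],[1,[-0.41,-0.34,0.55],-0.077],[1,[-0.41,-0.34,0.55],-0.077]]'

```text
t: 2.95
eef_pos: [0.5481, 0.0456, 0.1202]
tool_rot: [-0.002, -0.029, 1.0, -0.0]
contact_force: [-0.6, 0.6, 0.5]
gripper_width: -0.003
grasp_force: 0.0
```

```bash
cat >>k.py <<'E'
v=np.load("v.npy")
def rel():
    from scipy.spatial.transform import Rotation as R
    o=bot.get_obs();e=o["eef_pos"];C,S=np.cos(v[2]),np.sin(v[2]);q=o["tool_rot"]
    A=R.from_quat([q[1],q[2],q[3],q[0]]).as_matrix()
    print("t",o["t"],"tcp in keeper mm",(np.array([[C,S],[-S,C]])@(e[:2]-v[:2])*1e3).round(1),e[2].round(4),"tooly-keepery deg",(np.degrees(np.arctan2(A[1,1],A[0,1])-v[2])-90).round(2),"tilt",A[:,2].round(3),"F",o["contact_force"].round(1))
E
python3 - <<'E'
from k import *
import cv2
rel()
p=bot.read_camera("top");cv2.imwrite("pics/t1.png",cv2.convertScaleAbs(cv2.resize(p["color"][150:250,150:330,::-1],None,fx=4.4,fy=4.4,interpolation=cv2.INTER_CUBIC),alpha=1.7,beta=15))
E
```

```text
t 2.95 tcp in keeper mm [ -3.  -12.5] 0.1202 tooly-keepery deg 6.38 tilt [-0.003 -0.    -1.   ] F [-0.6  0.6  0.5]
```

View pics/t1.png

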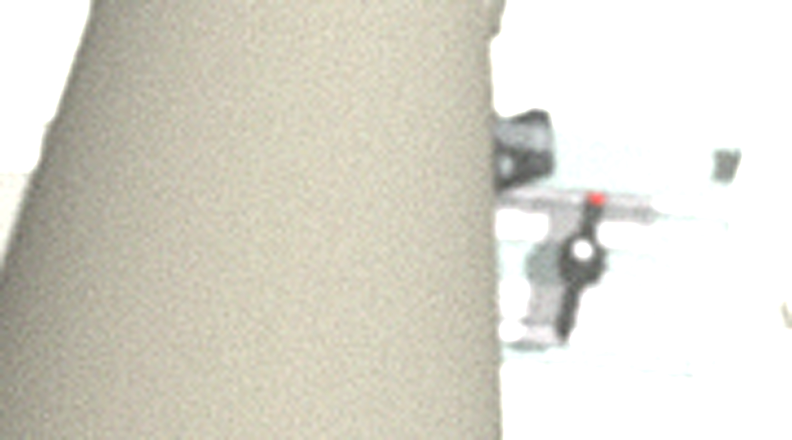

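Only the arm shows over the slide here; the nut (582,250) is unchanged. I correct the yaw by 6.4° and go down.

Call:
apply_moves --deltas '[[1,[0,0,0.2],0.018],[1,[0,0,0.38],0.018],[1,[0,0,0.38],0.018]]'

```text
t: 3.3
eef_pos: [0.5476, 0.0458, 0.0439]
tool_rot: [-0.002, 0.027, 1.0, -0.0]
contact_force: [0.2, -0.1, 0.4]
gripper_width: -0.001
grasp_force: 0.0
```

```bash
python3 - <<'E'
from k import *
import cv2
rel()
p=bot.read_camera("wrist");print(np.round(p["hand_eye"],3).tolist());cv2.imwrite("pics/w1.png",p["color"][:,:,::-1])
E
```

```text
t 3.3 tcp in keeper mm [ -3.5 -12.3] 0.0439 tooly-keepery deg 0.01 tilt [-0.004 -0.    -1.   ] F [ 0.2 -0.1  0.4]
[[-0.0, -0.955, -0.297, 0.076], [1.0, -0.0, 0.0, -0.0], [-0.0, -0.297, 0.955, -0.142], [0.0, 0.0, 0.0, 1.0]]
```

View pics/w1.png

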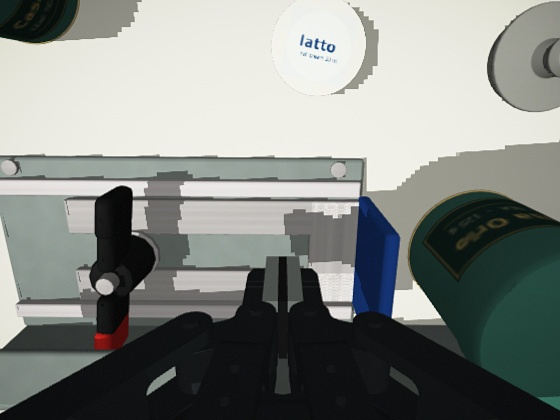

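The wrist view shows closed fingertips (282,265), blue face (375,260), and nut (110,270), with clear space between. Push along +y.

Call:
apply_moves --deltas '[[1,[-0.015,0.05,0],0],[1,[-0.015,0.1,0],0],[1,[-0.015,0.14,0],0],[1,[-0.015,0.18,0],0],[1,[-0.015,0.22,0],0],[1,[-0.015,0.25,0],0],[1,[-0.015,0.28,0],0],[1,[-0.015,0.28,0],0]]'

```text
t: 4.15
eef_pos: [0.5552, 0.1013, 0.0452]
tool_rot: [-0.0, 0.027, 1.0, 0.0]
contact_force: [1.2, -0.2, 0.2]
gripper_width: -0.004
grasp_force: 0.2
```

```bash
python3 - <<'E'
from k import *
import cv2
rel()
p=bot.read_camera("wrist");cv2.imwrite("pics/w2.png",p["color"][:,:,::-1])
E
```

```text
t 4.15 tcp in keeper mm [ 1.1 43.6] 0.0452 tooly-keepery deg -0.01 tilt [-0.  0. -1.] F [ 1.2 -0.2  0.2]
```

View pics/w2.png

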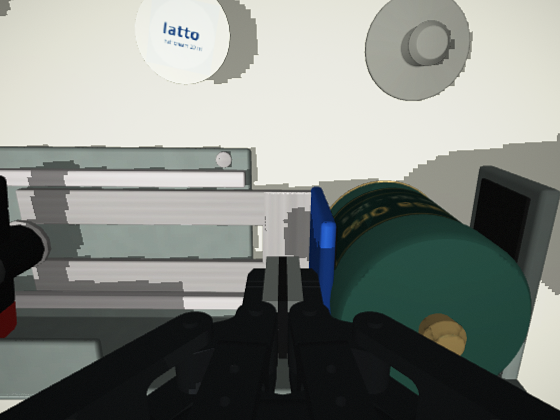

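The slide has moved; the face (323,250) now touches the tin, which is still short of the end wall (500,220). Continue in small steps.

Call:
apply_moves --deltas '[[1,[0,0.02,0],0],[1,[0,0.035,0],0],[1,[0,0.05,0],0],[1,[0,0.05,0],0]]'

```text
t: 4.6
eef_pos: [0.5554, 0.1108, 0.0451]
tool_rot: [-0.0, 0.027, 1.0, -0.0]
contact_force: [0.0, -3.3, -0.5]
gripper_width: -0.001
grasp_force: 1.5
```

Call:
apply_moves --deltas '[[1,[0,0.01,0],0],[1,[0,0.015,0],0],[1,[0,0.015,0],0]]'

```text
t: 4.9
eef_pos: [0.5555, 0.1135, 0.0451]
tool_rot: [-0.0, 0.027, 1.0, -0.0]
contact_force: [-0.6, -3.4, -0.7]
gripper_width: 0.002
grasp_force: 1.8
```

Call:
apply_moves --deltas '[[1,[0,0.01,0],0],[1,[0,0.015,0],0],[1,[0,0.015,0],0]]'

```text
t: 5.2
eef_pos: [0.5556, 0.1153, 0.0451]
tool_rot: [-0.001, 0.027, 1.0, -0.001]
contact_force: [-1.8, -6.0, -0.8]
gripper_width: 0.001
grasp_force: 3.3
```

```bash
python3 - <<'E'
from k import *
import cv2
rel()
p=bot.read_camera("wrist");cv2.imwrite("pics/w3.png",p["color"][:,:,::-1])
E
```

```text
t 5.2 tcp in keeper mm [ 0.8 57.5] 0.0451 tooly-keepery deg -0.09 tilt [-0.001 -0.001 -1.   ] F [-1.8 -6.  -0.8]
```

View pics/w3.png

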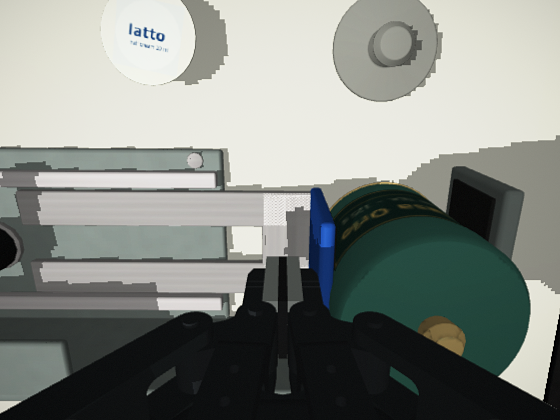

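The tin is nearly at the wall (480,220) and the force is rising; push a little more.

Call:
apply_moves --deltas '[[1,[0,0.01,0],0],[1,[0,0.015,0],0],[1,[0,0.015,0],0]]'

```text
t: 5.55
eef_pos: [0.5555, 0.1155, 0.045]
tool_rot: [-0.001, 0.028, 1.0, -0.002]
contact_force: [-2.5, -12.7, 1.8]
gripper_width: 0.002
grasp_force: 6.3
```

Call:
apply_moves --deltas '[[1,[0,0.01,0],0],[1,[0,0.015,0],0],[1,[0,0.015,0],0]]'

```text
t: 5.85
eef_pos: [0.5556, 0.1157, 0.045]
tool_rot: [-0.001, 0.029, 1.0, -0.003]
contact_force: [-2.5, -18.4, 3.4]
gripper_width: 0.0
grasp_force: 9.4
```

Stalled at 18 N, so the tin is snug. Back off, rise, and move behind the near (black) wing.

Call:
apply_moves --deltas '[[1,[0,-0.15,0],0],[1,[0,-0.25,-0.1],0],[1,[0.05,-0.4,-0.2],0],[1,[0.12,-0.62,-0.2],0],[1,[0.165,-0.85,-0.2],0],[1,[0.165,-0.88,-0.2],0],[1,[0.165,-0.88,-0.2],0]]'

```text
t: 6.55
eef_pos: [0.5146, -0.0522, 0.0858]
tool_rot: [0.001, 0.028, 1.0, 0.0]
contact_force: [0.4, 0.5, 0.4]
gripper_width: -0.002
grasp_force: 0.0
```

```bash
python3 - <<'E'
from k import *
import cv2
rel()
p=bot.read_camera("top");q=bot.read_camera("wrist")
i=np.hstack([cv2.resize(p["color"][150:250,150:330],None,fx=2.2,fy=2.2),cv2.resize(q["color"],(396,297))[:220]])
cv2.imwrite("pics/m4.png",i[:,:,::-1])
E
```

```text
t 6.55 tcp in keeper mm [ -31.2 -112. ] 0.0858 tooly-keepery deg -0.21 tilt [ 0.002  0.001 -1.   ] F [0.4 0.5 0.4]
```

View pics/m4.png

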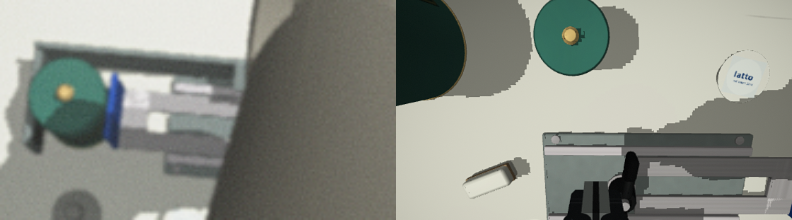

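The tin sits snug between face and wall (left part, (70,85)). The fingertip is behind the black wing (right part, (630,175)). Descend and stroke.

Call:
apply_moves --deltas '[[1,[0,0,0.15],0],[1,[0,0,0.25],0],[1,[0,0,0.25],0]]'

```text
t: 6.95
eef_pos: [0.5128, -0.049, 0.0331]
tool_rot: [-0.002, 0.025, 1.0, 0.0]
contact_force: [0.3, -0.2, 0.2]
gripper_width: -0.002
grasp_force: 0.0
```

Call:
apply_moves --deltas '[[1,[-0.01,0.025,0],0],[1,[0.01,0.08,0],0],[1,[0.01,0.14,0],0],[1,[-0.01,0.195,0],0],[1,[-0.03,0.22,0],0],[1,[-0.05,0.24,0],0],[1,[-0.1,0.27,0],0],[1,[-0.1,0.27,0],0]]'

```text
t: 7.75
eef_pos: [0.5382, 0.0026, 0.0352]
tool_rot: [0.0, 0.026, 1.0, 0.0]
contact_force: [-1.0, 0.9, -0.6]
gripper_width: 0.001
grasp_force: 0.3
```

Call:
apply_moves --deltas '[[1,[-0.03,0.005,0],0],[1,[-0.06,0.01,0],0],[1,[-0.08,0.008,0],0],[1,[-0.08,0.008,0],0]]'

```text
t: 8.15
eef_pos: [0.5537, 0.002, 0.0353]
tool_rot: [0.0, 0.027, 1.0, 0.0]
contact_force: [-2.9, 0.6, 0.4]
gripper_width: 0.001
grasp_force: 0.8
```

```bash
python3 -c "
from k import *
rel()"
```

```text
t 8.15 tcp in keeper mm [  4.9 -55.7] 0.0353 tooly-keepery deg -0.06 tilt [ 0.001  0.    -1.   ] F [-2.9  0.6  0.4]
```

Call:
apply_moves --deltas '[[1,[0.05,0.01,0],0],[1,[0.05,0.01,-0.1],0],[1,[0.05,0.0,-0.22],0],[1,[0.035,-0.2,-0.22],0],[1,[0.035,-0.38,-0.22],0],[1,[0.035,-0.39,-0.22],0],[1,[0.035,-0.39,-0.22],0]]'

```text
t: 8.85
eef_pos: [0.5417, -0.0766, 0.0797]
tool_rot: [0.001, 0.028, 1.0, -0.0]
contact_force: [-0.1, 0.6, -1.0]
gripper_width: -0.0
grasp_force: 0.0
```

```bash
python3 - <<'E'
from k import *
import cv2
rel()
q=bot.read_camera("wrist")
cv2.imwrite("pics/w5.png",q["color"][:,:,::-1])
E
```

```text
t 8.85 tcp in keeper mm [  -2.9 -134.9] 0.0797 tooly-keepery deg -0.2 tilt [ 0.002 -0.    -1.   ] F [-0.1  0.6 -1. ]
```

View pics/w5.png

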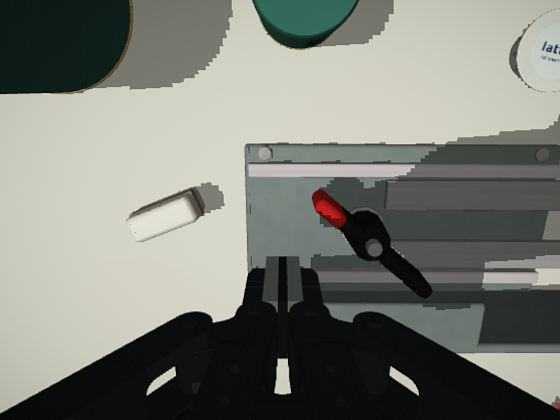

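The red wing (325,205) is at about 40° on the near side, with the finger correctly behind it. Second stroke.

Call:
apply_moves --deltas '[[1,[0,0,0.12],0],[1,[0,0,0.22],0],[1,[0,0,0.22],0],[1,[-0.01,0.045,0.22],0],[1,[0.043,0.065,0.22],0],[1,[0.095,0.095,0.22],0],[1,[0.133,0.14,0.22],0],[1,[0.153,0.195,0.22],0],[1,[0.153,0.255,0.22],0],[1,[0.133,0.31,0.22],0],[1,[0.115,0.335,0.22],0],[1,[0.115,0.335,0.22],0]]'

```text
t: 10.1
eef_pos: [0.5228, -0.0053, 0.035]
tool_rot: [-0.0, 0.026, 1.0, 0.001]
contact_force: [0.6, -0.3, -0.9]
gripper_width: 0.004
grasp_force: 0.0
```

Call:
apply_moves --deltas '[[1,[-0.02,0.02,0],0],[1,[-0.04,0.025,0],0],[1,[-0.05,0.025,0],0],[1,[-0.05,0.025,0],0]]'

```text
t: 10.5
eef_pos: [0.533, -0.0026, 0.0352]
tool_rot: [0.0, 0.027, 1.0, 0.0]
contact_force: [0.0, -0.1, -0.9]
gripper_width: 0.004
grasp_force: 0.4
```

```bash
python3 -c "
from k import *
rel()"
```

```text
t 10.5 tcp in keeper mm [-15.5 -61.4] 0.0352 tooly-keepery deg -0.03 tilt [ 0.  0. -1.] F [ 0.  -0.1 -0.9]
```

Not yet against the stop; drive on in +x.

Call:
apply_moves --deltas '[[1,[-0.01,0.005,0],0],[1,[-0.02,0.005,0],0],[1,[-0.02,0.005,0],0]]'

```text
t: 10.8
eef_pos: [0.5345, -0.0024, 0.035]
tool_rot: [-0.002, 0.027, 1.0, -0.0]
contact_force: [-7.9, -0.0, 4.1]
gripper_width: 0.0
grasp_force: 3.5
```

Call:
apply_moves --deltas '[[1,[-0.01,0,0],0],[1,[-0.02,0,0],0],[1,[-0.02,0,0],0]]'

```text
t: 11.1
eef_pos: [0.5347, -0.0024, 0.0343]
tool_rot: [-0.006, 0.027, 1.0, 0.0]
contact_force: [-15.1, 1.2, 10.2]
gripper_width: -0.003
grasp_force: 7.8
```

Hard stop reached at 15 N. Back off, rise clear and check.

Call:
apply_moves --deltas '[[1,[0.08,-0.02,0],0],[1,[0.1,-0.05,0],0],[1,[0.1,-0.05,-0.2],0],[1,[0.2,-0.1,-0.45],0],[1,[0.2,-0.3,-0.6],0],[1,[0.2,-0.3,-0.6],0],[1,[0.2,-0.3,-0.6],0],[1,[0.2,-0.3,-0.6],0]]'

```text
t: 11.9
eef_pos: [0.4976, -0.0596, 0.1548]
tool_rot: [-0.0, 0.027, 1.0, 0.0]
contact_force: [0.3, -0.2, 0.2]
gripper_width: -0.001
grasp_force: 0.0
```

```bash
python3 - <<'E'
from k import *
import cv2
rel()
q=bot.read_camera("wrist");p=bot.read_camera("scene")
i=np.hstack([cv2.resize(q["color"],(400,300)),cv2.resize(p["color"][170:330,130:343],(400,300))])
cv2.imwrite("pics/e6.png",cv2.convertScaleAbs(i[:,:,::-1],alpha=1.4))
E
```

```text
t 11.9 tcp in keeper mm [ -47.8 -120.2] 0.1548 tooly-keepery deg -0.03 tilt [-0.  0. -1.] F [ 0.3 -0.2  0.2]
```

View pics/e6.png

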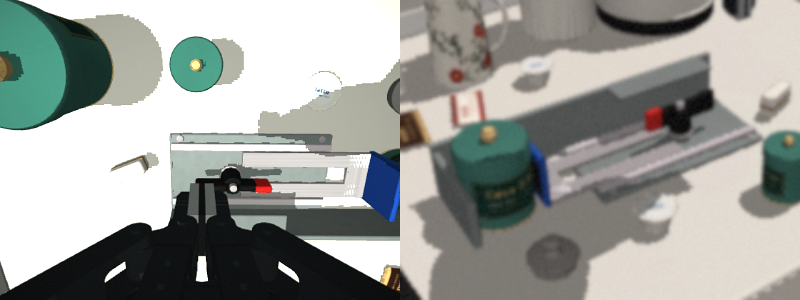

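The red wing (262,186) points along +y to the tin, the tin is snug between face and wall, and the bystanders have not moved. Hand in.

```bash
python3 -c "
from station import bot
print(bot.hand_in())"
```

```text
the job is handed in; nothing more can be done
None
```

The job is handed in, with no verdict returned: the slide holds the tin snug against the end wall, the wing nut hit its hard stop with the red wing pointing at the tin, and the last pictures show the milk pot, soap and sink plug where they stood.

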